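# Turn the mixer shaft's flat to the front and hold the collar on it

## Task

On the white tube-mixer drive, turn the upright shaft with the gripper until you feel its brass-coloured flat facing the front, in line with the red index line. Then pick up the loose collar, slide it down over the shaft with its brass set-screw squarely facing the flat, and finish while still holding it level there, with the screw about midway up the flat and the collar clear of the bearing boss below, so that a colleague can tighten the screw. Leave the timer, the brown bottle and the rotor key where they are.

Things in the scene. Friction and masses are not known exactly. Their poses are not given: they have to be found in the camera images.
- drive_unit: White drive unit of a tube mixer, fixed; housing 112 (x) x 102 (y) x 56 mm high. Origin: centre of its underside, on the shaft axis. Its front is its -x side, with grey panel, black knob and green switch; a red index line on top runs from the shaft to the front edge. Fixed bearing boss round the shaft: 36 mm across, its top 62 mm above the worktop.
- shaft (a joint): Turn of the upright shaft relative to the drive unit, rad, positive counter-clockwise from above. 0: the flat faces the unit's front (-x), in line with the red line. It starts 0.6 to 1.4 on the positive side, turns with about 0.06 N m of friction and stays where it is left.
- shaft_top (a point): Centre of the shaft's top end, 106 mm above the worktop; z up, x and y turn with the shaft. Shaft 20 mm in diameter, 44 mm out of the boss, one flat over this whole height, 1.5 mm chamfer at the top. Across the flat the fingers measure 16 mm, elsewhere up to 20 mm; a squeeze pulls a slightly turned flat square to the pads.
- shaft_flat (a point): Middle of the flat (brass-coloured, 16 mm wide, 44 mm high, the rest of the shaft is grey), 6 mm from the shaft axis and 22 mm below the shaft's top; its -x axis points straight out of the flat.
- collar: Loose aluminium collar, 0.12 kg, flat on the worktop, z up, origin at centre of underside: ring 44 mm outside, 24 mm bore, 24 mm high. Grip from above by two lugs, flat faces on +y and -y, 24 mm long, 48 mm apart. Brass set-screw on its -x side at mid-height; its 5 mm thick tip stands into the bore to 7.8 mm from the axis, so it slides on only with the screw at the flat.
- collar_screw (a point): Outer end of the set-screw's round brass head (13 mm across), 31 mm from the collar's axis on its -x side, 12 mm above its underside.
- centrifuge_mid: Big beige round centrifuge, fixed, 0.23 m high, 0.42 m across, standing behind the timer between drive unit and collar; its control panel (0.18 m wide, 0.09 m high) reaches 0.24 m forward of its origin, its lid latch 0.225 m, its bowl 0.2 m. Carry things past in front of it, not over it. Origin at the centre of its underside.
- timer: White bench timer, 38 x 72 x 58 mm high, standing loose; origin at the centre of its underside. Not to be moved.
- bottle: Brown bottle with black cap, 48 mm across, 98 mm high, standing loose; origin at the centre of its underside. Not to be moved.
- rotor_key: Steel T-handled key, 112 x 122 x 16 mm, lying loose; origin at the centre of its underside. Not to be moved.

How it is judged:
On the way:
1. The fingers have turned the shaft so that its flat faces the front index line, and still touch it (value of joint shaft between -0.2 and 0.2 rad and contact force between the fingers and drive_unit above 1 N), for 0.2 s.
At the end, for the whole second after the job is handed in: Flat faces the front within 0.25 rad; collar on the shaft, axes within 5 mm, level within 0.15 rad, screw on the flat and square to it within 0.25 rad, underside 26 to 42 mm below the shaft top (34 is midway, 44 rests on the boss); gripped with over 2 N and still (value of joint shaft between -0.25 and 0.25 rad and horizontal distance between collar and shaft_top below 0.005 m and z of collar in the frame of shaft_top between -0.042 and -0.026 m and angle between the x axis of collar and the x axis of shaft_flat, either way round below 0.25 rad and x of collar_screw in the frame of shaft_flat below -0.018 m and angle between collar's own z axis and vertical below 0.15 rad and contact force between the fingers and collar above 2 N and linear speed of collar below 0.03 m/s); the arm keeps its last pose, push and grip.
It fails at once if The timer is moved more than 20 mm (distance of timer from where it was at the start of the episode above 0.02 m).
It fails at once if The brown bottle is moved more than 20 mm (distance of bottle from where it was at the start of the episode above 0.02 m).
It fails at once if The rotor key is moved more than 20 mm (distance of rotor_key from where it was at the start of the episode above 0.02 m).
It also fails if it takes over 64 s, if anything falls off the work surface, if the arm or the gripper's body presses on something with over 40 N, if the wrist force passes 120 N, or if a joint passes its speed limit or range.

## Robot

A 7-joint arm with a two-finger parallel gripper is mounted at the origin on a cart in front of the work surface, level with it; the furniture and walls round the work are solid. World frame = base frame: x ahead of the robot, y to its left, z up, the work surface at z = 0. Lengths are in m, angles in rad, forces in N, time in s.
With the tool pointing down it reaches from about 0.35 to 0.9 m from the base axis. Payload 8.1 kg.
Tool frame: the origin (TCP) lies on the mounting face of the last link; the fingertips stand r.nose_length ahead of it and the grasp point (between the pads) lies 155 mm ahead of it (r.nose_length is the distance from the TCP to the fingertips, in m); z points along the fingers, y is the line along which they close (so a half turn about z gives the same grasp; the last joint's range is limited). The gripper opens to 85 mm and grips with 20 to 120 N. Pads are 22 mm wide; open, the fingers measure 114 mm over their backs; the gripper's body (76 mm by 85 mm) begins 54 mm behind the grasp point. The pads swing forward as they close: fully open they stand 13 mm farther back than shut.
Start: joints at [1.127, 0.434, 0.025, 1.573, -0.012, 1.134, -0.075], TCP at [0.209, -0.589, 0.405] pointing down, gripper open.
Joint ranges: [-2.62, 2.62], [-0.44, 2.09], [-1.27, 1.32], [0.08, 2.57], [-1.32, 4.46], [0.12, 2], [-2.74, 2.74]. Speed limits (rad/s): [2.22, 2.22, 3.01, 3.01, 3.14, 3.14, 3.14].

## Interface

Orientations are given as a 3x3 rotation matrix whose columns are the frame's x, y, z axes.
In Python, from station import r, imaging gives the robot as it stands. The module is installed in compiled form; this text tells all that it offers. Calls block until the motion is done:
- r.reach(position, orientation): joint-space move of the TCP to a pose.
- r.move_straight(position, speed=0.15, rot=None, contact_N=None): straight line of the TCP; rot=None keeps the orientation; speed is the mean speed in m/s. With contact_N (N) it stops when the force on the tool has changed by that much, and returns True; else False.
- r.move_j(angles): joint-space move.
- r.release() and r.grab(grip_force=None): open the fingers fully, or close them until they stop; grip_force is the grip in N (None keeps the last).
- r.dwell(seconds).
- r.solve_ik(position, orientation): joint angles nearest the present ones, or None.
- r.get_state(): the state.
- imaging.get_image(name): name is "side" or "top" or "wrist"; returns the picture (480x640x3 uint8, red, green, blue); there is no depth.
- imaging.camera_params(name): a dict with "mtx" (3x3 intrinsics, pixels), "k1" (the pictures are not rectified: a ray, as slopes to the right and down, at radius r is drawn at 1 + k1 r^2 times it, then the intrinsics apply), "rvec" (rotation vector, rad) and "tvec" (3), from world to camera coordinates, as OpenCV has them. Camera axes: x right, y down, z forward; pixel columns grow to the right and rows downward; lengths in m; the calibration is good to about 2 mm. A picture is of the moment at which its call begins: read the wrist's pose just before it. camera_params takes no time and is no camera call; for the wrist camera it gives the pose at the moment of the call.
A pose or a line that the arm cannot do raises r.IKError and nothing moves.
- r.sign_off(): hands the job in; it is judged then, once.
Trained networks look in the newest picture that a camera, given by its name, has taken for a name from the list of things; names that differ only in an ending like _2 or _b are one class to them, and where a whole thing is asked for, a point or a joint stands for the part that bears it (a point fixed in the world has none). Each returns a list of dicts, best first, with "score" (0 to 1); they miss things now and then, are a little off and sometimes report something else, mostly with a low value. They report only what shows in the picture. A call takes as long as a camera call.
- imaging.regions_of(thing, camera): "region" (480x640 bool, what is visible of it) and "pixel" ([column, row] in pixels, amid what is visible of it).
The state is a dict: "time": time; "joint_pos": joint angles; "dq": joint speeds; "joint_torque": joint torques, N m; "position": TCP position; "orientation": TCP orientation; "force": force on the tool from outside, world axes, zero at the start; "wrist_torque": the same for the moment, N m; "gripper_width": finger opening in m; "finger_force": force on a finger pad.
Only numpy, scipy, OpenCV 4.12 (cv2) and the standard library are available. Lean on these libraries where they do the work, as an engineer would, in place of code of your own. Each camera call takes 0.05 s, during which the arm holds its last target. There are 200 camera calls.

## Working session

There is one attempt and no reset: what is moved stays moved. The work goes in short steps, each a Python script; the robot and the scene stay as the last script left them, time stands still between calls to the robot, and variables do not carry over. Pictures are saved under pics/ and viewed, at most 10 in all, crops included, and the job is handed in when it is done.

```bash
mkdir -p pics
cat > h.py <<'E'
from station import r, imaging
import numpy as np, cv2
def cam(n):
    p=imaging.camera_params(n); R,_=cv2.Rodrigues(np.array(p["rvec"],float)); return np.array(p["mtx"],float),float(p["k1"]),R,np.array(p["tvec"],float).ravel()
def ray(px,c):
    K,k1,R,t=c
    u=cv2.undistortPoints(np.array([[px]],float),K,np.array([k1,0,0,0.]))[0,0]
    return -R.T@t, R.T@np.array([u[0],u[1],1])
def onz(px,c,z):
    o,d=ray(px,c); return o+d*(z-o[2])/d[2]
def proj(P,c):
    K,k1,R,t=c
    return cv2.projectPoints(np.array(P,float).reshape(-1,3),cv2.Rodrigues(R)[0],t,K,np.array([k1,0,0,0.]))[0][:,0]
def down(a): # tool y (closing) direction at angle a in world xy
    y=np.array([np.cos(a),np.sin(a),0]); z=np.array([0,0,-1.]); return np.column_stack([np.cross(y,z),y,z])
def save(n,f):
    im=imaging.get_image(n); cv2.imwrite(f"pics/{f}.png",im[:,:,::-1]); return im
E
python3 - <<'E'
from h import *
s=r.get_state(); print(r.nose_length,s["time"],s["orientation"].round(2) if hasattr(s["orientation"],'round') else s["orientation"])
for n in ["side","top"]:
    save(n,n+"0"); c=cam(n); print(n,(-c[2].T@c[3]).round(3))
    for th,z in [("drive_unit",.03),("shaft_top",.106),("shaft_flat",.084),("collar",.012),("collar_screw",.012),("centrifuge_mid",.1),("timer",.03),("bottle",.05),("rotor_key",.008)]:
        for d in imaging.regions_of(th,n)[:2]:
            print(th,round(d["score"],2),np.round(d["pixel"]),int(d["region"].sum()),onz(d["pixel"],c,z).round(3))
E
```

```text
0.1734 0.0 [[ 0.94  0.33 -0.  ]
 [ 0.33 -0.94  0.  ]
 [-0.   -0.   -1.  ]]
side [0.252 0.741 0.762]
drive_unit 0.65 [274. 402.] 4021 [0.513 0.293 0.03 ]
shaft_top 0.78 [279. 385.] 232 [0.494 0.306 0.106]
shaft_flat 0.42 [278. 378.] 254 [0.511 0.279 0.084]
collar 0.52 [368. 259.] 350 [ 0.504 -0.185  0.012]
collar_screw 0.63 [367. 262.] 283 [ 0.502 -0.171  0.012]
timer 0.6 [334. 328.] 768 [0.486 0.083 0.03 ]
bottle 0.89 [390. 221.] 609 [ 0.492 -0.315  0.05 ]
rotor_key 0.79 [408. 197.] 125 [ 0.495 -0.525  0.008]
top [ 0.416 -0.077  1.322]
drive_unit 0.72 [185. 283.] 2005 [0.504 0.282 0.03 ]
shaft_top 0.52 [177. 282.] 70 [0.501 0.279 0.106]
shaft_flat 0.47 [176. 282.] 96 [0.502 0.289 0.084]
collar 0.52 [372. 280.] 280 [ 0.503 -0.178  0.012]
collar 0.29 [175. 282.] 99 [0.506 0.314 0.012]
collar_screw 0.59 [368. 272.] 196 [ 0.523 -0.169  0.012]
collar_screw 0.5 [436. 278.] 421 [ 0.505 -0.337  0.012]
timer 0.68 [269. 290.] 436 [0.482 0.074 0.03 ]
bottle 0.72 [437. 278.] 383 [ 0.502 -0.332  0.05 ]
rotor_key 0.87 [504. 287.] 382 [ 0.477 -0.506  0.008]
```

View pics/top0.png

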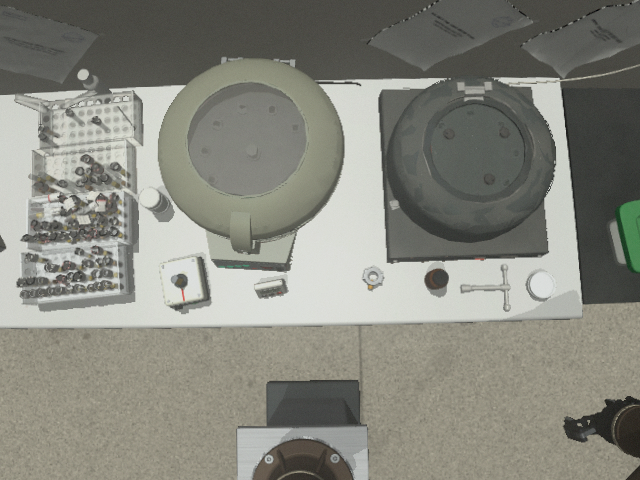

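View pics/side0.png

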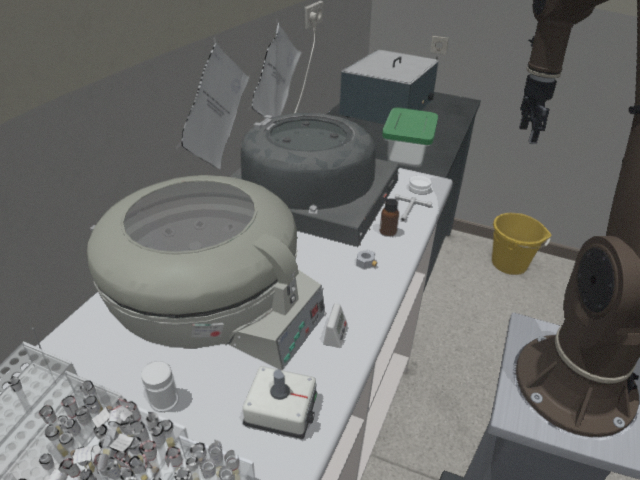

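The top view shows the drive at about (185,283) with its red line pointing nearly straight down, towards the front. The timer is at (269,290), and the collar at (372,280) with its screw on the lower (front) side. The bottle is at (437,278) and the key at (504,287). In the side view the shaft is at (279,380). Next I'll take close looks with the wrist camera.

```bash
python3 - <<'E'
from h import *
s=r.get_state(); c=cam("wrist"); T=np.array(s["orientation"])
print("cam in tool",(T.T@(-c[2].T@c[3]-np.array(s["position"]))).round(3),(T.T@c[2].T).round(2).tolist())
def look(p,a,f,things):
    r.reach(p,down(a)); c=cam("wrist"); save("wrist",f)
    for th,z in things:
        for d in imaging.regions_of(th,"wrist")[:2]:
            print(th,round(d["score"],2),np.round(d["pixel"]),int(d["region"].sum()),onz(d["pixel"],c,z).round(4))
    np.save(f+".npy",np.r_[c[0].ravel(),c[1],c[2].ravel(),c[3]]); print(r.get_state()["time"],np.round(r.get_state()["joint_pos"],2))
look([.46,-.18,.36],-np.pi/2,"wc",[("collar",.024),("collar_screw",.012)])
r.reach([.40,.0,.40],down(-np.pi/2))
look([.46,.285,.40],-np.pi/2,"wd",[("drive_unit",.056),("shaft_top",.106),("shaft_flat",.084)])
E
python3 -c "
import cv2,numpy as np
a=[cv2.imread(f'pics/{n}.png') for n in ('wc','wd')]
cv2.imwrite('pics/both.png',np.hstack([cv2.resize(x,(400,300)) for x in a]))"
```

```text
cam in tool [0.07  0.    0.031] [[-0.0, -0.96, -0.28], [1.0, -0.0, -0.0], [0.0, -0.28, 0.96]]
collar 0.88 [314. 162.] 2131 [ 0.5038 -0.1813  0.024 ]
collar_screw 0.94 [314. 160.] 2224 [ 0.5045 -0.181   0.012 ]
2.9083 [ 0.41  0.28 -0.17  1.93  0.06  0.93 -1.37]
drive_unit 0.73 [314. 158.] 15208 [0.5072 0.2827 0.056 ]
drive_unit 0.32 [541. 175.] 3748 [0.4941 0.0893 0.056 ]
shaft_top 0.62 [312. 161.] 616 [0.5095 0.2844 0.106 ]
shaft_flat 0.59 [312. 161.] 616 [0.5071 0.2844 0.084 ]
5.025 [-0.26  0.35 -0.51  1.75  0.19  1.09 -2.41]
```

View pics/both.png

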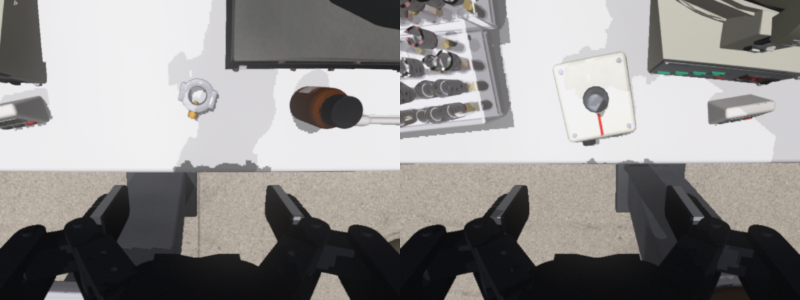

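The left half shows the collar near full-frame (314,160), with its orange screw below and slightly left at about (308,184). The right half shows the drive shaft at about (312,161), with the red line going down to about (322,216). I'll measure the yaws by colour and check IK for the turning grasp.

```bash
cat >> h.py <<'E'
def ld(f):
    v=np.load(f+".npy"); return v[:9].reshape(3,3),v[9],v[10:19].reshape(3,3),v[19:]
E
python3 - <<'E'
from h import *
im=cv2.imread("pics/wd.png"); c=ld("wd"); f=im.astype(int)
m=(f[:,:,2]>150)&(f[:,:,1]<80)&(f[:,:,0]<80); m[:,420:]=0
ys,xs=np.nonzero(m); P=np.array([onz((x,y),c,.056) for x,y in zip(xs,ys)])[:,:2]
d=np.linalg.svd(P-P.mean(0))[2][0]; d*=np.sign(-d[0]); print("red",len(P),P.mean(0),d,"yaw",np.arctan2(-d[1],-d[0]),"ends",P[P[:,0].argmin()],P[P[:,0].argmax()])
# white housing top rectangle
w=(f.min(2)>0)
hsv=cv2.cvtColor(im,cv2.COLOR_BGR2HSV)
ic=cv2.imread("pics/wc.png"); cc=ld("wc"); h=cv2.cvtColor(ic,cv2.COLOR_BGR2HSV)
m=(h[:,:,0]>8)&(h[:,:,0]<30)&(h[:,:,1]>120)&(h[:,:,2]>120); m[:, :260]=0; m[:,360:]=0; m[:120]=0; m[220:]=0
ys,xs=np.nonzero(m); print("screw px",len(xs),xs.mean(),ys.mean(),onz((xs.mean(),ys.mean()),cc,.014))
big=np.hstack([cv2.resize(ic[110:220,260:370],(400,400),interpolation=cv2.INTER_CUBIC),cv2.resize(im[70:240,235:405],(400,400),interpolation=cv2.INTER_CUBIC)])
cv2.imwrite("pics/zoom.png",big)
for g in np.arange(-3,6.3,.3):
    q=r.solve_ik([.505,.284,.26],down(g)); print(round(g,1),None if q is None else np.round(q,2).tolist())
E
```

```text
red 28 [0.47427463 0.27761257] [-0.98352207 -0.18078808] yaw 0.18178767275661709 ends [0.46076035 0.27517144] [0.48669952 0.28032195]
screw px 115 307.9130434782609 181.05217391304348 [ 0.48721297 -0.17573837  0.014     ]
-3.0 [0.08, 0.78, -1.07, 1.78, 0.78, 1.07, 2.0]
-2.7 [-1.22, 0.7, 0.96, 1.89, -0.72, 0.93, -2.62]
-2.4 [-0.88, 0.54, 0.4, 1.87, -0.28, 0.79, -2.74]
-2.1 [-0.62, 0.52, 0.03, 1.85, -0.02, 0.78, -2.69]
-1.8 [-0.32, 0.56, -0.41, 1.82, 0.29, 0.83, -2.67]
-1.5 [-0.28, 0.57, -0.46, 1.81, 0.33, 0.84, -2.4]
-1.2 [-0.25, 0.58, -0.51, 1.81, 0.36, 0.85, -2.13]
-0.9 [-0.21, 0.59, -0.57, 1.81, 0.4, 0.86, -1.87]
-0.6 [-0.17, 0.6, -0.62, 1.81, 0.44, 0.88, -1.6]
-0.3 [-0.13, 0.62, -0.7, 1.8, 0.5, 0.9, -1.35]
-0.0 [-0.09, 0.65, -0.76, 1.8, 0.55, 0.92, -1.09]
0.3 [-0.05, 0.67, -0.83, 1.79, 0.6, 0.95, -0.83]
0.6 [-0.01, 0.7, -0.89, 1.79, 0.65, 0.98, -0.57]
0.9 [0.03, 0.73, -0.96, 1.79, 0.7, 1.01, -0.32]
1.2 [0.06, 0.76, -1.03, 1.79, 0.75, 1.04, -0.06]
1.5 [0.09, 0.79, -1.09, 1.78, 0.8, 1.08, 0.2]
1.8 [0.08, 0.78, -1.07, 1.78, 0.78, 1.07, 0.52]
2.1 [0.08, 0.78, -1.07, 1.78, 0.78, 1.07, 0.82]
2.4 [0.08, 0.78, -1.07, 1.78, 0.78, 1.07, 1.12]
2.7 [0.08, 0.78, -1.07, 1.78, 0.78, 1.07, 1.42]
3.0 [0.08, 0.78, -1.07, 1.78, 0.78, 1.07, 1.72]
3.3 [0.08, 0.78, -1.07, 1.78, 0.78, 1.07, 2.02]
3.6 [-1.22, 0.7, 0.96, 1.89, -0.72, 0.93, -2.6]
3.9 [-0.88, 0.54, 0.4, 1.87, -0.28, 0.79, -2.72]
4.2 [-0.62, 0.52, 0.03, 1.85, -0.02, 0.78, -2.67]
4.5 [-0.32, 0.56, -0.41, 1.82, 0.29, 0.83, -2.65]
4.8 [-0.28, 0.57, -0.46, 1.81, 0.33, 0.84, -2.39]
5.1 [-0.24, 0.58, -0.52, 1.81, 0.37, 0.85, -2.12]
5.4 [-0.21, 0.59, -0.57, 1.81, 0.4, 0.86, -1.85]
5.7 [-0.17, 0.6, -0.63, 1.8, 0.45, 0.88, -1.59]
6.0 [-0.12, 0.63, -0.7, 1.8, 0.5, 0.9, -1.34]
6.3 [-0.08, 0.65, -0.77, 1.8, 0.55, 0.92, -1.08]
```

View pics/zoom.png

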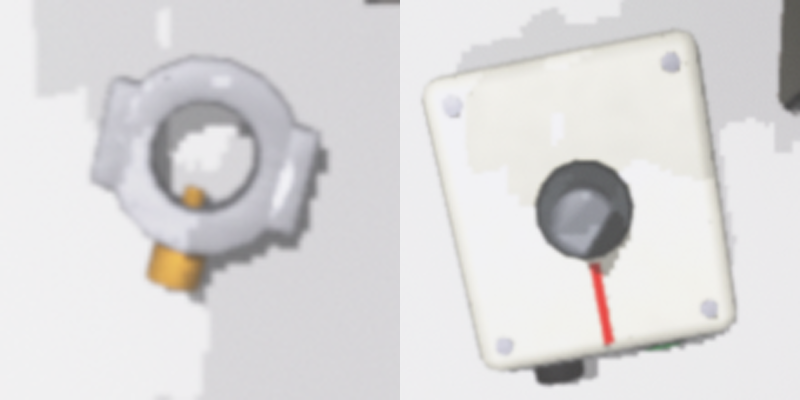

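The zoom shows the collar's screw facing front with a yaw of about -0.27. The drive's yaw is about +0.18. The shaft's cut lies towards the lower right of its top, so the flat's normal is about 0.9 rad from the world front. I'll feel it by gripping near that angle.

Run:
```python
from h import *
a=.9; S=np.array([.508,.284])
r.reach([*S,.33],down(a))
print("hit",r.move_straight([*S,.243],speed=.1,contact_N=8))
for a in (.9,):
    r.grab(25); s=r.get_state(); print(a,s["gripper_width"],s["finger_force"],np.round(s["force"],1),np.round(s["wrist_torque"],2),s["time"])
```

```text
hit False
0.9 0.01612112132263229 25.952826889115386 [ 4.2  3.  -2.5] [ 0.66 -0.61  0.01] 8.5583
```

Run:
```python
from h import *
p=[.509,.285,.243]
for a in np.linspace(.9,.18,7)[1:]:
    r.reach(p,down(a))
r.dwell(.3); s=r.get_state(); print(s["gripper_width"],s["finger_force"],np.round(s["force"],1),np.round(s["wrist_torque"],2),np.round(s["position"],4),s["time"])
c=cam("wrist"); save("wrist","wt"); np.save("wt.npy",np.r_[c[0].ravel(),c[1],c[2].ravel(),c[3]])
```

```text
0.015767809577979134 24.656847451406065 [-0.6 -4.2 10.3] [-0.89  0.25 -0.07] [0.5092 0.2843 0.2433] 10.3583
```

View pics/wt.png

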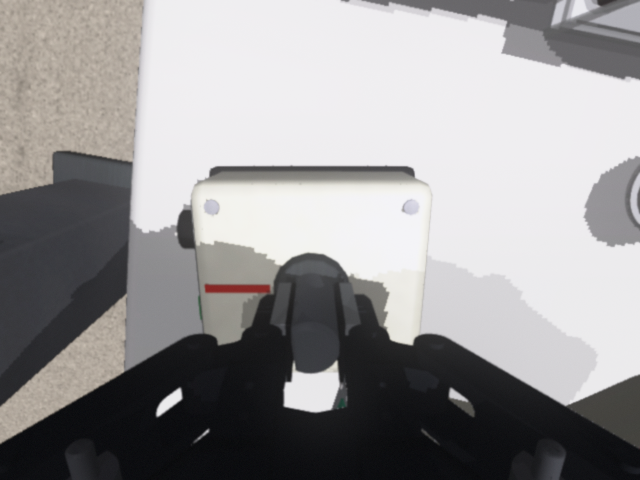

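The unit's edges and the red line (row 288) are parallel to the closing direction, so the flat now faces the index. I'll release and rise, then grip across the other direction to locate the shaft axis in y.

Run:
```python
from h import *
r.release(); f=r.get_state(); print("free",np.round(f["force"],1))
r.move_straight([.507,.283,.34],speed=.2)
b=.18-np.pi/2
r.reach([.507-.075,.283,.34],down(b)); 
c=cam("wrist"); save("wrist","ws"); np.save("ws.npy",np.r_[c[0].ravel(),c[1],c[2].ravel(),c[3]])
for d in imaging.regions_of("shaft_top","wrist")[:1]: print(d["score"],d["pixel"],onz(d["pixel"],c,.106))
r.reach([.507,.283,.34],down(b))
print(r.move_straight([.507,.283,.243],speed=.12,contact_N=8)); f0=np.array(r.get_state()["force"])
r.grab(20); s=r.get_state(); print(s["gripper_width"],np.round(s["force"]-f0,1),np.round(s["position"],4),s["time"])
y=np.array([np.cos(b),np.sin(b)])
for e in (.001,-.001):
    r.move_straight([.507+e*y[0],.283+e*y[1],.243],speed=.02); s=r.get_state(); print(e,s["gripper_width"],np.round(s["force"]-f0,1),np.round(s["position"],4),s["time"])
```

```text
free [-0.8  0.3 -0.2]
0.78 [336.1, 118.4] [0.50808245 0.28507957 0.106     ]
False
0.019208316635110027 [-0.5  2.2  2.1] [0.5069 0.2839 0.2434] 15.0833
0.001 0.019248253191301468 [-2.1  5.9 -0.5] [0.5068 0.2836 0.2434] 15.3333
-0.001 0.019572954690886123 [-0.6 -0.5  4.6] [0.5068 0.2841 0.2433] 15.5833
```

The shaft axis is at about (0.507, 0.284), with contact and camera agreeing to 1 mm. Next is the collar.

Run:
```python
from h import *
print("bore est",onz((316.4,152.6),ld("wc"),.024))
r.release(); b=.18-np.pi/2; g=-.27-np.pi/2
r.move_straight([.507,.284,.36],speed=.25)
r.reach([.42,.2,.38],down(b)); r.reach([.42,0,.38],down(b))
r.reach([.45,-.178,.30],down(g))
c=cam("wrist"); im=save("wrist","wc2"); np.save("wc2.npy",np.r_[c[0].ravel(),c[1],c[2].ravel(),c[3]])
for th in ("collar","collar_screw"):
    d=imaging.regions_of(th,"wrist")[0]; print(th,d["score"],d["pixel"],d["region"].sum()); x,y=map(int,d["pixel"])
x0,y0=max(x-70,0),max(y-70,0); cr=im[y0:y0+140,x0:x0+140]; print(x0,y0,cr.shape)
cv2.imwrite("pics/cz.png",cv2.resize(cr[:,:,::-1],None,fx=4,fy=4,interpolation=cv2.INTER_CUBIC))
print(r.get_state()["time"])
```

```text
bore est [ 0.51153513 -0.18292046  0.024     ]
collar 0.85 [295.7, 158.5] 3167
collar_screw 0.92 [298.9, 154.3] 3406
228 84 (140, 140, 3)
19.1833
```

View pics/cz.png

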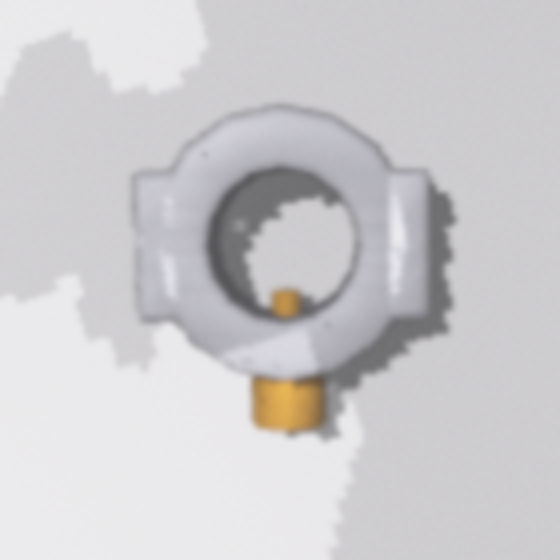

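The crop shows the collar square to the tool: the lugs are level at row 170, the bore centre is at (283,243) and the screw is straight below at (288,400). Now I'll grasp it.

Run:
```python
from h import *
g=-.27-np.pi/2
P=onz((298.75,144.75),ld("wc2"),.024); print(P); x,y=P[:2]
r.reach([x,y,.25],down(g)); 
print("hit",r.move_straight([x,y,.176],speed=.1,contact_N=8)); 
r.grab(40); s=r.get_state(); print(s["gripper_width"],s["finger_force"],np.round(s["force"],1),np.round(s["position"],4))
r.move_straight([x,y,.30],speed=.15); s=r.get_state(); print(s["gripper_width"],s["finger_force"],np.round(s["force"],1),s["time"])
```

```text
[ 0.51143562 -0.18288087  0.024     ]
hit False
0.04720423018553964 41.11558556556702 [-1.3  0.4  6.3] [ 0.5116 -0.1829  0.1766]
0.04716688779168574 41.314385533332825 [ 0.5 -0.1 -1.7] 21.9083
```

Run:
```python
from h import *
b=.18-np.pi/2; S=[.5073,.2842]
r.reach([.43,-.12,.38],down(b)); r.reach([.42,.0,.38],down(b)); r.reach([.42,.2,.38],down(b)); r.reach([*S,.33],down(b))
r.move_straight([*S,.295],speed=.1); f0=np.array(r.get_state()["force"])
hit=r.move_straight([*S,.248],speed=.04,contact_N=6); s=r.get_state()
print(hit,np.round(s["force"]-f0,1),np.round(s["wrist_torque"],2),np.round(s["position"],4),s["gripper_width"],s["finger_force"],s["time"])
im=save("side","s1"); c=cam("side"); u,v=proj([S+[.09]],c)[0].astype(int)
cr=im[max(v-70,0):v+70,max(u-90,0):u+90]; cv2.imwrite("pics/s1z.png",cv2.resize(cr[:,:,::-1],None,fx=4,fy=4,interpolation=cv2.INTER_CUBIC))
```

```text
False [ 0.5 -0.8 -0.6] [0.02 0.01 0.04] [0.5074 0.2843 0.2483] 0.047486098416109214 41.364905834198 26.2667
```

View pics/s1z.png

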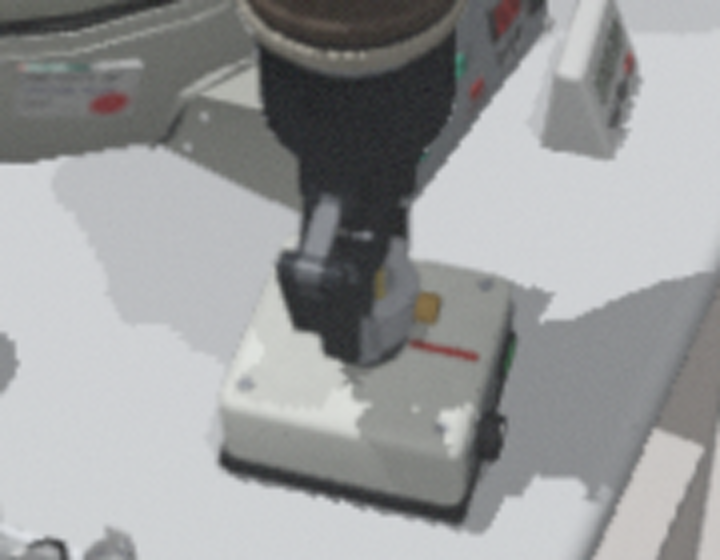

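The crop shows the collar round the shaft above the boss, level, with its brass screw at (427,306) lying along the red line's direction. The insertion went to full depth with no contact force, so I'm handing in.

```bash
python3 -c "
from h import *
r.dwell(.3); print(r.sign_off())"
```

```text
the job is handed in; nothing more can be done
None
```

I turned the flat to the index line and handed the job in at about 27 s, still gripping the collar level on the shaft: screw facing the flat, underside by tool height about 34 mm below the shaft top; I did not re-check the shaft angle after the second grip, and no verdict came back.

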